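# Reset the coin door's stay to its widest hole

## Robot

A 6-joint arm with a two-finger parallel gripper is mounted at the origin on the work surface. World frame = base frame: x ahead of the robot, y to its left, z up, the work surface at z = 0. Lengths are in m, angles in rad, forces in N, time in s.
With the tool pointing down it reaches from about 0.225 to 0.875 m from the base axis. Payload 3.4 kg.
Tool frame: the origin (TCP) lies on the centre line of the jaws, within the pads' length; the fingertips stand 19 mm ahead of it and the grasp point (between the pads) is the TCP; z points along the fingers, y is the direction in which the jaws open and shut (so a half turn about z gives the same grasp; the last joint's range is limited). The gripper opens to 85 mm and grips with 20 to 120 N. Pads are 22 mm wide; open, the fingers measure 114 mm over their backs; the gripper's body (76 mm by 85 mm) begins 54 mm behind the grasp point. The pads swing forward as they close: fully open they stand 13 mm farther back than shut.
Start: joints at [1.065, 0.276, 1.505, -0, 1.361, -0.121], TCP at [0.216, 0.533, 0.25] pointing down, gripper open.
Joint ranges: [-2.89, 2.89], [-0.75, 2.08], [0.22, 2.7], [-1.18, 4.32], [0.11, 2.71], [-2.7, 2.7]. Speed limits (rad/s): [2.57, 2.57, 3.14, 3.14, 3.14, 3.14].

## Interface

Orientations are given as a unit quaternion [w, x, y, z].
In Python, from rig import monitor, eyes, manip, models gives the robot as it stands.
- The arm moves only by the tool send_rows, never from a script. Its argument "deltas" is a list of rows, each an object with "dp": the shift along the world's x, y, z each as a share of 0.12 m, from -1 to 1, a list of three; "rotation": the turn, a rotation vector about the world's x, y, z each as a share of 0.5 rad, from -1 to 1, a list of three. In form: [{"dp": [dx, dy, dz], "rotation": [rx, ry, rz]}, ...]. A call has 1 to 12 rows; each row is the pose to reach, as a shift and turn from the pose commanded when the call began; what a row does not reach only later rows make up. A row lasts 1/12 s, in which the tool goes at most 41.7 mm and 7.16 degrees, less where a joint would pass 70% of its speed; a pose out of reach is approached as far as the arm can. A call with a number of a shift or a turn outside -1 to 1 is refused whole. A call with a gripper value outside its range is refused whole. "fingers" is the closure, from -1 (fully open) to 1 (shut), set as the call begins (left out, the last holds). The fingers move at their own pace and stop on an object; "grip_force" is the grip in N (left out, the last holds). Time passes only in rows, so rows that repeat a pose let the fingers close. It gives the time, the measured TCP pose, the force and the opening at its end, in the units of the state.
- monitor.get_state(): the state, without advancing time (a new reading comes with each control period).
- eyes.get_image(name): name is "scene" or "top"; returns a dict with "color" (420x560x3 uint8, red, green, blue), "depth" (420x560 float32, m along the optical axis (not along the pixel's ray), 0 where there is no reading), "mtx" (3x3 intrinsics, pixels), "rvec" (rotation vector, rad) and "tvec" (3), from world to camera coordinates, as OpenCV has them. Camera axes: x right, y down, z forward; pixel columns grow to the right and rows downward; lengths in m; the calibration is good to about 2 mm. A picture is of the moment at which its call begins.
- manip.sign_off(): hands the job in, once; it reports no verdict.
Trained networks look in a picture, given as the dict that the camera call returned (one of the last four; its "shot" number tells which), for a name from the list of things; names that differ only in an ending like _2 or _b are one class to them, and where a whole thing is asked for, a point or a joint stands for the part that bears it (a point fixed in the world has none). Each returns a list of dicts, best first, with "score" (0 to 1); they miss things now and then, are a little off and sometimes report something else, mostly with a low value. They report only what shows in the picture. A call takes as long as a camera call. They do not tell look-alikes from the thing itself.
- models.find_in(name, picture): "box" ([left, top, right, bottom] in pixels, round what is visible of it).
The state is a dict: "clock": time; "qpos": joint angles; "qd": joint speeds; "effort": joint torques, N m; "position": TCP position; "ee_rot": TCP orientation; "contact_force": force on the tool from outside, world axes, zero at the start; "moment": the same for the moment, N m; "width": finger opening in m.
Only numpy, scipy, OpenCV 4.12 (cv2) and the standard library are available. Lean on these libraries where they do the work, as an engineer would, in place of code of your own. Each camera call takes 0.05 s, during which the arm holds its last target.

## Task

The flat steel stay on top of the walnut coin box is holding the coin door only just ajar. Lift the stay off its pin by its knob, swing the door wider with it, and drop the hole nearest the knob over the pin, so that the stay lies flat and holds the door open; then let go. Leave the other things on the ledge and on the box where they are.

Things in the scene. Friction and masses are not known exactly. Their poses are not given: they have to be found in the camera images.
- coin_box: Fixed walnut box, 230 mm deep (x) by 260 mm wide (y) by 150 mm high, flat closed top, open on its +x side (away from the robot) where the coin door hangs. Origin: centre of the underside; z up.
- coin_door (a joint): Angle of the dark steel coin door (12 mm thick, 236 mm wide, upright hinge axis, light friction) in rad: 0 is just ajar, as it stands at the start; it grows as the door swings outward (away from the box, counter-clockwise from above), up to 1.25; closed is -0.25. The door stays where it is left.
- door_hinge (a point): Point on the door's upright hinge axis, level with the ball joint that ties the stay to the door (161 mm above the ledge). The ball joint rides on the door's top edge 120 mm from this axis; with the door closed it lies 120 mm from the axis in the box's -y direction.
- stay: Flat steel bar 210 x 28 x 6 mm, 0.2 kg, lying level, underside 158 mm above the ledge. Origin: its underside at the ball joint (x = 0, z = 3 mm) that always ties it to the door and lets it swing sideways and rise at the knob end; x runs to the knob, z up. Three 16 mm through-holes at x = 75, 113 and 150 mm on the centre line; the pin starts in the 75 or the 113 mm one.
- stay_knob (a point): Grip point of the round upright black knob at the stay's free end, at x = 185 mm, z = 30 mm in the stay's frame. The knob is 22 mm in diameter from the bar's top (z = 6 mm) up to z = 38 mm, with a 28 mm cap on top up to z = 49 mm.
- last_hole (a point): Centre of the hole nearest the knob (x = 150 mm along the stay), on the stay's underside.
- pin_tip (a point): Tip of the fixed upright brass pin, 10 mm in diameter with a tapered tip, that rises 12 mm from a square dark steel plate (32 mm, 8 mm thick) on the box's top; the tip is 170 mm above the ledge and stands 6 mm proud of a stay lying on the plate.
- plain_plate: The same square dark steel plate without a pin, fixed on the box's top under another hole of the stay, 38 mm from the pin's plate. Origin: centre of its underside.
- tilt_bob: Bystander: pewter-grey zinc tilt bob, 38 mm diameter, 48 mm high, standing on the box's top near its side. Origin: centre of its underside.
- return_bracket: Bystander: chrome L-shaped coin return bracket, 100 x 50 x 64 mm, on the ledge. Origin: underside of its flat plate.
- lockdown_piece: Bystander: bent metal lockdown bar piece, about 185 mm long, 40 mm wide, on the ledge. Origin: underside of its flat part.
- score_reel: Bystander: spoked plastic score reel wheel, 96 mm diameter, 26 mm thick, lying flat on the ledge. Origin: centre of its underside.
- screwdriver: Bystander: screwdriver lying on the ledge.
- parts_cup: Bystander: empty metal cup, 70 mm across, 60 mm high, on the ledge. Origin: centre of its underside.
- wood_block: Bystander: pale wooden block 90 x 50 x 30 mm on the box's top near its other side. Origin: centre of its underside.
There are look-alikes about, which are no part of the job. What is shaped like the stay but green or turquoise is not meant.

How it is judged:
By the outcome, as a careful person would: the job done as asked, in the order asked, and still so for the second after the job is handed in, with the robot touching nothing.
It also fails if it takes over 40 s, if anything falls off the work surface, if the arm or the gripper's body presses on something with over 40 N, if the wrist force passes 120 N, or if a joint passes its speed limit or range.

## Working session

There is one attempt and no reset: what is moved stays moved. The work goes in short steps, Python scripts to look and compute and a tool call to move; the robot and the scene stay as the last step left them, time stands still between calls to the robot, and variables do not carry over. Pictures are saved under pics/ and viewed, and the job is handed in when it is done.

Besides the shell and the picture viewer there is one more tool, called after ">>>" as name(argument=value, ...) on one line, values as JSON. send_rows: Moves the arm, as the interface text tells. Its arguments: {"type":"object","properties":{"deltas":{"type":"array","items":{"type":"object","properties":{"dp":{"type":"array","items":{"type":"number"}},"rotation":{"type":"array","items":{"type":"number"}}}}},"fingers":{"type":"number"},"grip_force":{"type":"number"}},"required":["deltas"]}

```bash
mkdir -p pics; ls
cat > h.py <<'E'
import numpy as np, cv2
from rig import monitor, eyes, manip, models
def grab(n,fn):
    p=eyes.get_image(n); cv2.imwrite('pics/'+fn,cv2.cvtColor(p['color'],cv2.COLOR_RGB2BGR)); return p
def RT(p): return cv2.Rodrigues(np.array(p['rvec'],float))[0],np.array(p['tvec'],float).ravel()
def cloud(p):
    R,t=RT(p);K=np.array(p['mtx']);d=p['depth'];v,u=np.indices(d.shape)
    c=np.stack([(u-K[0,2])/K[0,0]*d,(v-K[1,2])/K[1,1]*d,d],-1)
    return (c-t)@R
def atz(p,u,v,z):
    R,t=RT(p);K=np.array(p['mtx']);r=R.T@np.linalg.inv(K)@np.array([u,v,1.]);c=-R.T@t
    return c+r*(z-c[2])/r[2]
def proj(p,P):
    R,t=RT(p);return cv2.projectPoints(np.array(P,float).reshape(-1,3),np.array(p['rvec'],float),np.array(p['tvec'],float),np.array(p['mtx'],float),None)[0].reshape(-1,2)
E
python3 - <<'E'
from h import *
for n in('scene','top'):
    p=grab(n,n+'0.png')
    R,t=RT(p);print(n,-R.T@t)
    for k in ['stay','stay_knob','last_hole','pin_tip','coin_door','plain_plate','tilt_bob','wood_block']:
        try: print(k,[(np.round(d['box']).tolist(),round(d['score'],2)) for d in models.find_in(k,p)][:3])
        except Exception as e: print(k,e)
    np.save(n+'0.npy',p,allow_pickle=True)
s=monitor.get_state();print(s['position'],s['ee_rot'],s['contact_force'],s['clock'])
E
```

```text
pics
scene [1.26348087 0.27025309 1.32622918]
stay [([396.0, 197.0, 422.0, 256.0], 0.98), ([240.0, 165.0, 255.0, 240.0], 0.92), ([303.0, 274.0, 350.0, 344.0], 0.69)]
stay_knob [([301.0, 272.0, 354.0, 342.0], 0.77), ([395.0, 197.0, 422.0, 258.0], 0.66)]
last_hole [([395.0, 199.0, 423.0, 262.0], 0.88), ([303.0, 273.0, 352.0, 344.0], 0.86)]
pin_tip []
coin_door [([200.0, 231.0, 288.0, 270.0], 0.66), ([314.0, 206.0, 350.0, 237.0], 0.38)]
plain_plate []
tilt_bob [([280.0, 158.0, 298.0, 170.0], 0.64), ([314.0, 207.0, 348.0, 239.0], 0.47)]
wood_block [([200.0, 150.0, 228.0, 183.0], 0.81)]
top [0.47836988 0.07310228 1.0595083 ]
stay [([278.0, 166.0, 316.0, 259.0], 0.97), ([92.0, 248.0, 137.0, 330.0], 0.71), ([161.0, 126.0, 198.0, 201.0], 0.69)]
stay_knob [([276.0, 164.0, 313.0, 256.0], 0.94), ([163.0, 125.0, 200.0, 201.0], 0.94), ([93.0, 249.0, 138.0, 330.0], 0.85)]
last_hole [([279.0, 165.0, 316.0, 262.0], 0.82), ([94.0, 247.0, 138.0, 327.0], 0.8), ([164.0, 123.0, 199.0, 199.0], 0.64)]
pin_tip [([295.0, 218.0, 299.0, 220.0], 0.54)]
coin_door [([236.0, 144.0, 326.0, 199.0], 0.62)]
plain_plate [([278.0, 164.0, 315.0, 257.0], 0.37)]
tilt_bob [([254.0, 275.0, 280.0, 294.0], 0.81)]
wood_block [([337.0, 231.0, 371.0, 274.0], 0.88), ([212.0, 307.0, 242.0, 337.0], 0.23)]
[0.21585701 0.5329808  0.25031528] [1.68920207e-06 1.91216336e-01 9.81547916e-01 3.49098238e-05] [ 0.30177817 -0.06064677  0.39153759] 0.9
```

View pics/scene0.png

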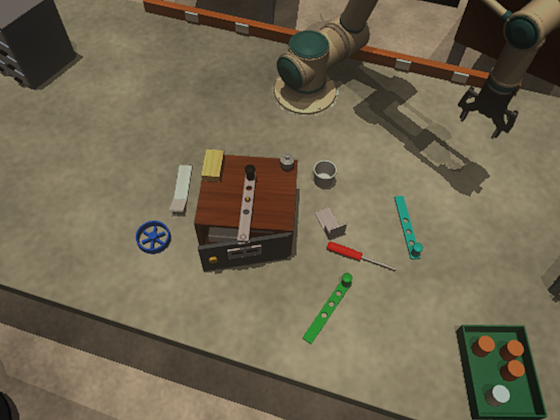

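View pics/top0.png

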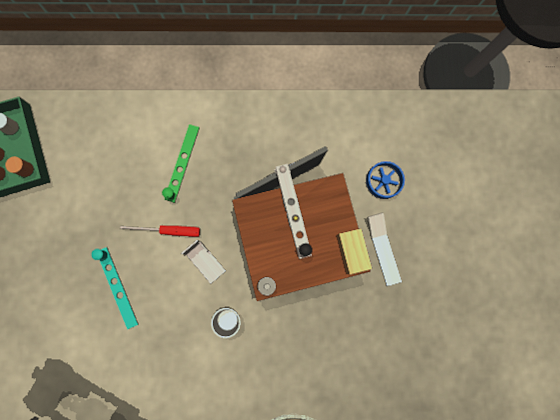

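Run:
```python
import cv2
a=cv2.imread('pics/top0.png')[135:310,220:390];cv2.imwrite('pics/topc.png',cv2.resize(a,None,fx=3.4,fy=3.4,interpolation=cv2.INTER_CUBIC))
a=cv2.imread('pics/scene0.png')[140:290,180:310];cv2.imwrite('pics/scc.png',cv2.resize(a,None,fx=4,fy=4,interpolation=cv2.INTER_CUBIC))
```

```text
(no output)
```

View pics/topc.png

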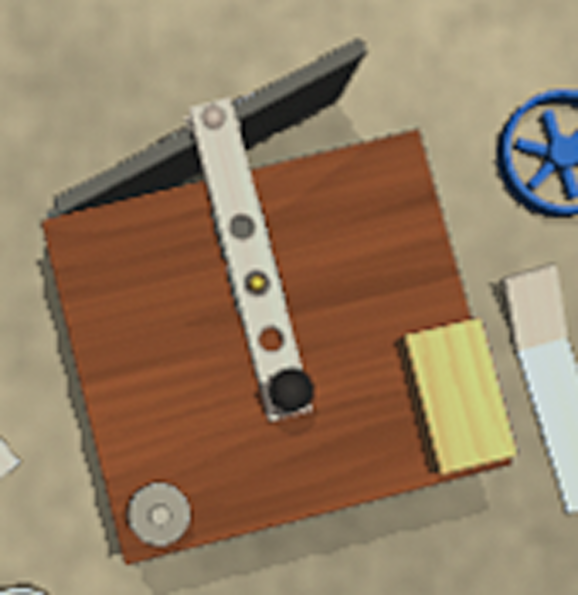

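View pics/scc.png

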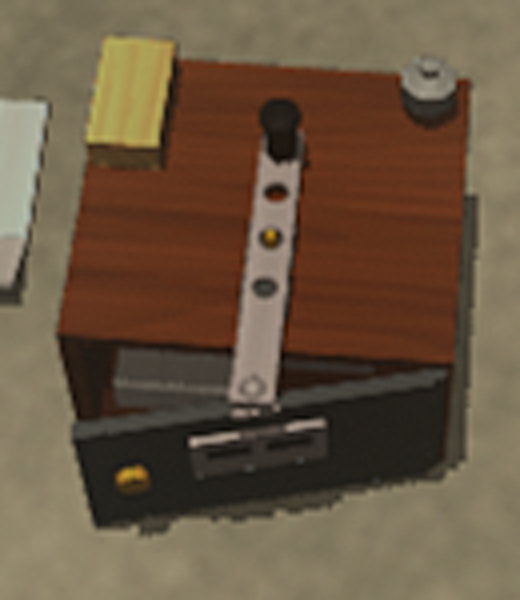

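The pictures show the pin in the middle (113 mm) hole of the grey stay, at top (296,218). The knob is at (305,249) and the ball joint at (283,169). The hinge is at the box's left front corner, near (235,198). The wood block and bob are clear of the knob.

Run:
```python
from h import *
p=np.load('top0.npy',allow_pickle=True).item();s=np.load('scene0.npy',allow_pickle=True).item()
c=lambda u,v:((u+.5)/3.4+220-.5,(v+.5)/3.4+135-.5)
d=lambda u,v:((u+.5)/4+180-.5,(v+.5)/4+140-.5)
for n,a,b,z in [('ball',(213,117),(252,386),.166),('pin',(257,282),(270,236),.169),('knobtop',(291,389),(280,112),.207),('h75',(242,226),(264,287),.164),('h150',(271,338),(276,191),.164)]:
    print(n,atz(p,*c(*a),z).round(4),atz(s,*d(*b),z).round(4))
for n,a in [('cornL',(42,219)),('cornR',(419,130)),('cornBR',(513,470)),('cornBL',(127,563))]: print(n,atz(p,*c(*a),.15).round(4))
for n,a in [('doorL',(50,213)),('doorR',(364,45))]: print(n,atz(p,*c(*a),.158).round(4))
C=cloud(p)
for q in [(213,117),(257,282),(291,389),(220,180),(230,60),(320,70),(150,430)]:
    u,v=c(*q);print(q,C[int(round(v)),int(round(u))].round(4))
```

```text
ball [0.6898 0.0227 0.166 ] [0.6878 0.022  0.166 ]
pin [ 0.5805 -0.0034  0.169 ] [ 0.5797 -0.0033  0.169 ]
knobtop [ 0.5102 -0.0194  0.207 ] [ 0.5082 -0.0199  0.207 ]
h75 [0.6178 0.0051 0.164 ] [0.6152 0.0047 0.164 ]
h150 [ 0.5447 -0.012   0.164 ] [ 0.5417 -0.0124  0.164 ]
cornL [0.6261 0.1356 0.15  ]
cornR [ 0.6835 -0.1159  0.15  ]
cornBR [ 0.4578 -0.1686  0.15  ]
cornBL [0.4034 0.0822 0.15  ]
doorL [0.6287 0.1298 0.158 ]
doorR [ 0.7399 -0.0795  0.158 ]
(213, 117) [0.6888 0.0236 0.171 ]
(257, 282) [ 0.5796 -0.0029  0.1687]
(291, 389) [ 0.5104 -0.0192  0.2045]
(220, 180) [0.6472 0.0196 0.1646]
(230, 60) [7.751e-01 0.000e+00 6.000e-04]
(320, 70) [ 0.7269 -0.0518  0.1458]
(150, 430) [0.4876 0.0659 0.1514]
```

```bash
cat > plan.py <<'E'
import numpy as np
from scipy.optimize import brentq
ball0=np.array([.689,.0224]);pin=np.array([.580,-.0033]);yaw=.229
a0=yaw-np.pi/2+.25
H=ball0-.12*np.array([np.cos(a0),np.sin(a0)])
def ball(th): return H+.12*np.array([np.cos(a0+th),np.sin(a0+th)])
def tcp(th,phi,pitch,z0=.188):
    # knob grip point for door angle th, stay dir phi (ball->knob), pitch
    b=ball(th);d=np.array([np.cos(phi),np.sin(phi)])
    # frame: ball at z=.161; knob at x=.185,z=+.027 rel
    r=.185*np.cos(pitch)-.027*np.sin(pitch);z=.161+.185*np.sin(pitch)+.027*np.cos(pitch)
    return np.r_[b+r*d,z]
if __name__=='__main__':
    print('H',H)
    for L in(.113,.150):
        th=brentq(lambda t:np.linalg.norm(ball(t)-pin)-L,-.2,1.2)
        d=pin-ball(th);phi=np.arctan2(d[1],d[0]);print(L,'th',th,'phi',phi,(phi-np.pi) ,'ball',ball(th),'knob',tcp(th,phi,0),tcp(th,phi,.14))
E
python3 plan.py
```

```text
H [0.63369297 0.12889475]
0.113 th 0.008698549481943854 phi -2.907740360413287 -6.04933301400308 ball [0.68992425 0.02288511] knob [ 0.50995977 -0.01998432  0.188     ] [ 0.51538566 -0.01869182  0.21355131]
0.15 th 0.33988982565930476 phi -2.8001228971343055 -5.941715550724099 ball [0.72133953 0.04693085] knob [ 0.54702078 -0.01502053  0.188     ] [ 0.55227645 -0.01315271  0.21355131]
```

>>> send_rows(deltas=[{"dp":[0.12,-0.23,0.02],"rotation":[0,0,0.06]},{"dp":[0.24,-0.46,0.04],"rotation":[0,0,0.12]},{"dp":[0.37,-0.69,0.06],"rotation":[0,0,0.18]},{"dp":[0.49,-0.92,0.08],"rotation":[0,0,0.25]}], fingers=-0.2)

```text
clock: 1.23
position: [0.2751, 0.4215, 0.26]
ee_rot: [0.0, 0.128, 0.992, 0.0]
contact_force: [0.6, 0.8, 0.2]
width: 0.0514
```

>>> send_rows(deltas=[{"dp":[0.12,-0.23,0],"rotation":[0,0,0.06]},{"dp":[0.24,-0.46,0],"rotation":[0,0,0.12]},{"dp":[0.37,-0.69,0],"rotation":[0,0,0.18]},{"dp":[0.49,-0.92,0],"rotation":[0,0,0.25]}])

```text
clock: 1.57
position: [0.334, 0.3108, 0.2602]
ee_rot: [0.0, 0.066, 0.998, 0.0]
contact_force: [0.9, -0.2, 0.4]
width: 0.0511
```

>>> send_rows(deltas=[{"dp":[0.12,-0.23,0],"rotation":[0,0,0.06]},{"dp":[0.24,-0.46,0],"rotation":[0,0,0.12]},{"dp":[0.37,-0.69,0],"rotation":[0,0,0.18]},{"dp":[0.49,-0.92,0],"rotation":[0,0,0.25]}])

```text
clock: 1.9
position: [0.3929, 0.2004, 0.2602]
ee_rot: [0.0, 0.004, 1.0, 0.0]
contact_force: [0.3, 0.3, -0.2]
width: 0.0513
```

>>> send_rows(deltas=[{"dp":[0.12,-0.23,0],"rotation":[0,0,0.06]},{"dp":[0.24,-0.46,0],"rotation":[0,0,0.12]},{"dp":[0.37,-0.69,0],"rotation":[0,0,0.18]},{"dp":[0.49,-0.92,0],"rotation":[0,0,0.25]}])

```text
clock: 2.23
position: [0.4517, 0.0899, 0.2602]
ee_rot: [0.0, -0.058, 0.998, 0.0]
contact_force: [1.4, -0.3, 0.0]
width: 0.0511
```

>>> send_rows(deltas=[{"dp":[0.12,-0.23,0],"rotation":[0,0,0.06]},{"dp":[0.24,-0.46,0],"rotation":[0,0,0.12]},{"dp":[0.37,-0.69,0],"rotation":[0,0,0.18]},{"dp":[0.486,-0.912,0],"rotation":[0,0,0.236]},{"dp":[0.486,-0.912,0],"rotation":[0,0,0.236]}])

```text
clock: 2.65
position: [0.5124, -0.0228, 0.2598]
ee_rot: [0.001, -0.115, 0.993, -0.002]
contact_force: [-0.1, 0.4, 0.1]
width: 0.0512
```

Run:
```python
from h import *
s=grab('scene','s1.png'); t=grab('top','t1.png')
st=monitor.get_state();print(st['position'],st['ee_rot'],st['qpos'],st['contact_force'])
a=cv2.imread('pics/s1.png')[80:290,150:350];cv2.imwrite('pics/s1c.png',cv2.resize(a,None,fx=2.8,fy=2.8,interpolation=cv2.INTER_CUBIC))
```

```text
[ 0.50955459 -0.018835    0.25962145] [-3.75916187e-04 -1.15052744e-01  9.93359233e-01  3.97787187e-04] [-1.73849938e-01  1.72588476e-01  1.62118348e+00  5.61958478e-04
  1.34876820e+00 -1.97538650e+00] [-0.09021765  0.06172947 -0.73183567]
```

View pics/s1c.png

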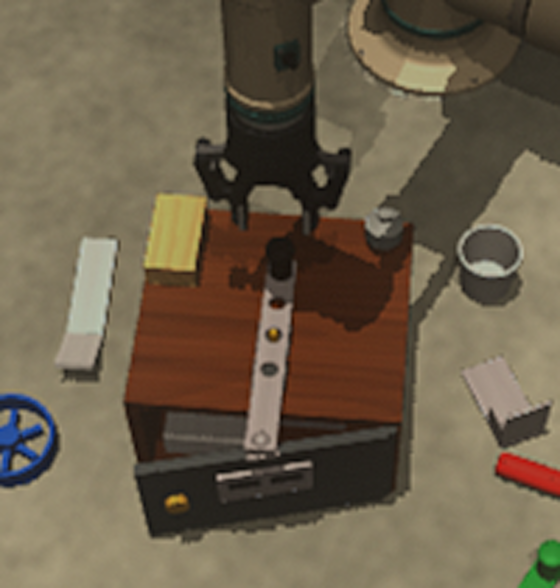

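The jaws hang above the knob on both sides, aligned across the stay, and are clear of the block and the bob. Next I descend and close.

>>> send_rows(deltas=[{"dp":[0,0,-0.15],"rotation":[0,0,0]},{"dp":[0,0,-0.3],"rotation":[0,0,0]},{"dp":[0,0,-0.45],"rotation":[0,0,0]},{"dp":[0,0,-0.55],"rotation":[0,0,0]},{"dp":[0,0,-0.59],"rotation":[0,0,0]},{"dp":[0,0,-0.59],"rotation":[0,0,0]}])

```text
clock: 3.25
position: [0.508, -0.0168, 0.1882]
ee_rot: [-0.001, -0.117, 0.993, 0.001]
contact_force: [0.9, -0.0, 1.2]
width: 0.0513
```

>>> send_rows(deltas=[{"dp":[0,0,0],"rotation":[0,0,0]},{"dp":[0,0,0],"rotation":[0,0,0]},{"dp":[0,0,0],"rotation":[0,0,0]},{"dp":[0,0,0],"rotation":[0,0,0]},{"dp":[0,0,0],"rotation":[0,0,0]},{"dp":[0,0,0],"rotation":[0,0,0]},{"dp":[0,0,0],"rotation":[0,0,0]},{"dp":[0,0,0],"rotation":[0,0,0]}], fingers=1, grip_force=40)

```text
clock: 3.92
position: [0.5099, -0.0179, 0.1904]
ee_rot: [0.001, -0.116, 0.993, 0.0]
contact_force: [-1.1, 0.8, 5.6]
width: 0.0257
```

Run:
```python
from h import *
s=grab('scene','s2.png')
st=monitor.get_state();print(st['position'],st['ee_rot'],st['contact_force'],st['moment'],st['width'])
a=cv2.imread('pics/s2.png')[130:290,180:320];cv2.imwrite('pics/s2c.png',cv2.resize(a,None,fx=3.6,fy=3.6,interpolation=cv2.INTER_CUBIC))
```

```text
[ 0.50991971 -0.01786211  0.19033235] [ 1.01646513e-03 -1.16181605e-01  9.93227458e-01  1.34937374e-04] [-0.98738575  1.41040486  6.70584283] [ 0.21208955  0.18993192 -0.04710514] 0.02569409831802366
```

View pics/s2c.png

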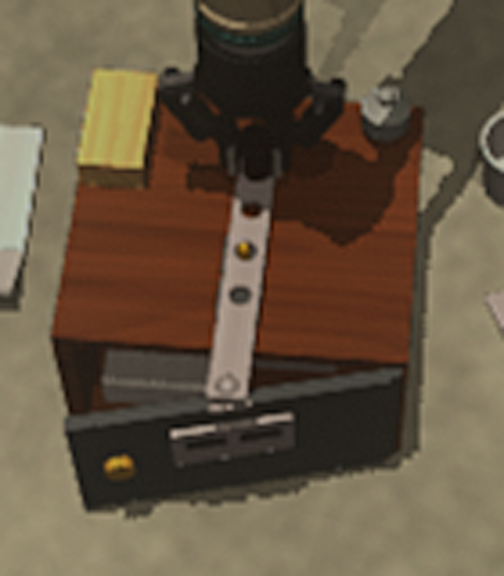

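>>> send_rows(deltas=[{"dp":[0.006,0.001,0.035],"rotation":[-0.01,0.045,0]},{"dp":[0.013,0.003,0.07],"rotation":[-0.021,0.09,0]},{"dp":[0.02,0.005,0.105],"rotation":[-0.032,0.135,0]},{"dp":[0.028,0.007,0.14],"rotation":[-0.043,0.18,0]},{"dp":[0.037,0.009,0.178],"rotation":[-0.054,0.226,0]},{"dp":[0.045,0.011,0.213],"rotation":[-0.065,0.272,0]},{"dp":[0.045,0.011,0.213],"rotation":[-0.065,0.272,0]}])

```text
clock: 4.55
position: [0.5161, -0.0168, 0.2148]
ee_rot: [-0.069, -0.116, 0.991, -0.008]
contact_force: [0.8, -0.7, -1.4]
width: 0.0258
```

Run:
```python
from h import *
s=grab('scene','s3.png')
st=monitor.get_state();print(st['position'],st['ee_rot'],st['contact_force'],st['moment'],st['width'])
a=cv2.imread('pics/s3.png')[130:290,180:320];cv2.imwrite('pics/s3c.png',cv2.resize(a,None,fx=3.6,fy=3.6,interpolation=cv2.INTER_CUBIC))
```

```text
[ 0.51569946 -0.01668228  0.21447633] [-0.06870838 -0.1161846   0.9908145  -0.00818098] [ 0.70693128 -0.44393064 -2.46121415] [ 0.05105156 -0.23551877 -0.01529807] 0.026195937144886588
```

View pics/s3c.png

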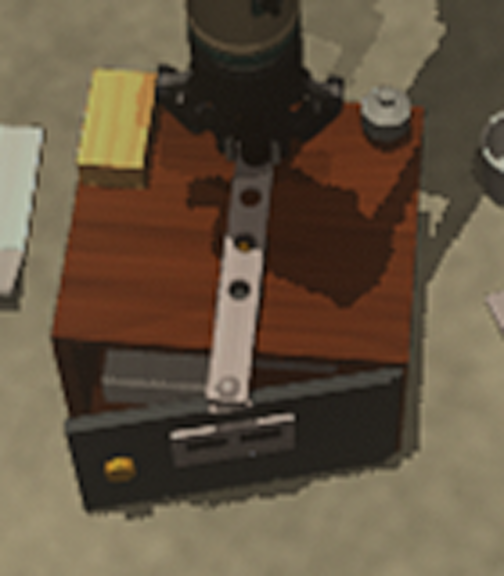

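The stay is off the pin: the pin now shows below the raised bar at crop (243,245). Next I work out the swing.

```bash
cat >> plan.py <<'E'
from scipy.spatial.transform import Rotation as Ro
def Rm(phi,p): return Ro.from_euler('z',phi)*Ro.from_euler('y',-p)
def rel(a,b):
    return (tcp(*b)-tcp(*a))/.12,(Rm(*b[1:])*Rm(*a[1:]).inv()).as_rotvec()/.5
E
python3 - <<'E'
from plan import *
a=np.array([.0087,-2.9077,.14]);b=np.array([.3399,-2.8001,.17])
for f in np.linspace(.1,1,10):
    c=a+(b-a)*f; c[2]=min(.17,.14+.03*f*3)
    d,r=rel(a,c);print(d.round(3).tolist(),r.round(3).tolist())
E
```

```text
[0.037, 0.001, 0.013] [-0.004, 0.017, 0.022]
[0.073, 0.004, 0.027] [-0.009, 0.035, 0.043]
[0.109, 0.007, 0.04] [-0.013, 0.052, 0.065]
[0.142, 0.011, 0.045] [-0.015, 0.058, 0.086]
[0.173, 0.016, 0.045] [-0.015, 0.058, 0.108]
[0.204, 0.021, 0.045] [-0.016, 0.058, 0.129]
[0.234, 0.027, 0.045] [-0.016, 0.058, 0.151]
[0.263, 0.034, 0.045] [-0.016, 0.058, 0.172]
[0.292, 0.042, 0.045] [-0.017, 0.058, 0.194]
[0.32, 0.051, 0.045] [-0.017, 0.058, 0.215]
```

>>> send_rows(deltas=[{"dp":[0.004,0,0.02],"rotation":[-0.004,0.017,0]},{"dp":[0.037,0.001,0.04],"rotation":[-0.009,0.035,0.022]},{"dp":[0.073,0.004,0.045],"rotation":[-0.013,0.052,0.043]},{"dp":[0.109,0.007,0.045],"rotation":[-0.015,0.058,0.065]},{"dp":[0.142,0.011,0.045],"rotation":[-0.015,0.058,0.086]},{"dp":[0.173,0.016,0.045],"rotation":[-0.015,0.058,0.108]},{"dp":[0.204,0.021,0.045],"rotation":[-0.016,0.058,0.129]},{"dp":[0.234,0.027,0.045],"rotation":[-0.016,0.058,0.151]},{"dp":[0.263,0.034,0.045],"rotation":[-0.016,0.058,0.172]},{"dp":[0.292,0.042,0.045],"rotation":[-0.017,0.058,0.194]},{"dp":[0.32,0.051,0.045],"rotation":[-0.017,0.058,0.215]},{"dp":[0.32,0.051,0.045],"rotation":[-0.017,0.058,0.215]}])

```text
clock: 5.6
position: [0.5543, -0.0102, 0.22]
ee_rot: [-0.083, -0.169, 0.982, -0.014]
contact_force: [0.4, 1.0, -0.9]
width: 0.0255
```

Run:
```python
from h import *
s=grab('scene','s4.png'); t=grab('top','t4.png')
st=monitor.get_state();print(st['position'],st['ee_rot'],st['contact_force'],st['moment'],st['width'])
a=cv2.imread('pics/s4.png')[130:290,180:320];cv2.imwrite('pics/s4c.png',cv2.resize(a,None,fx=3.6,fy=3.6,interpolation=cv2.INTER_CUBIC))
a=cv2.imread('pics/t4.png')[135:310,220:390];cv2.imwrite('pics/t4c.png',cv2.resize(a,None,fx=3.4,fy=3.4,interpolation=cv2.INTER_CUBIC))
np.save('s4.npy',s,allow_pickle=True);np.save('t4.npy',t,allow_pickle=True)
```

```text
[ 0.55362426 -0.01039025  0.22003213] [-0.08329348 -0.16904716  0.98197698 -0.01436872] [ 0.74666249  0.12033465 -0.93233136] [ 0.05756554 -0.26220664 -0.05759888] 0.025795645629900985
```

View pics/s4c.png

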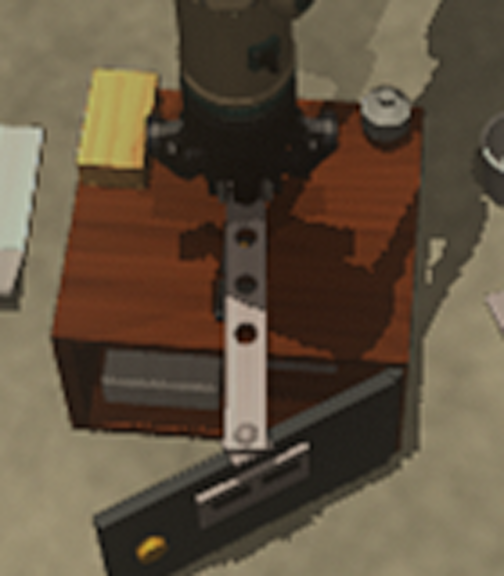

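View pics/t4c.png

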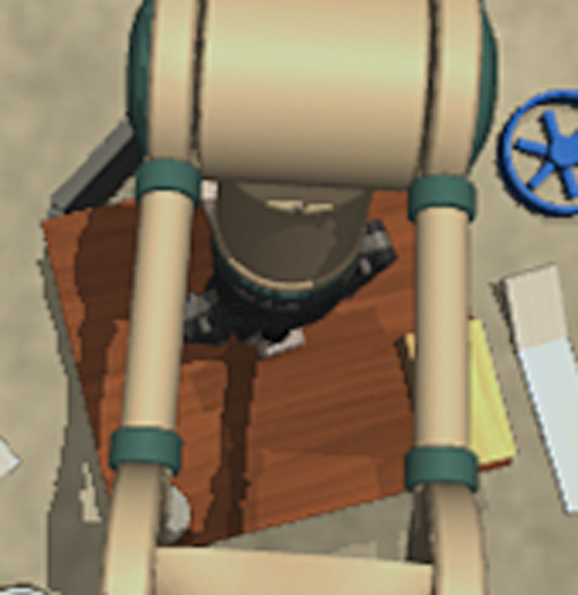

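Run:
```python
from h import *
from plan import *
s=np.load('s4.npy',allow_pickle=True).item();s0=np.load('scene0.npy',allow_pickle=True).item()
d=lambda u,v:((u+.5)/3.6+180-.5,(v+.5)/3.6+130-.5)
def bar(th,phi,p,xs,z):
    out=[]
    for x in xs:
        r=x*np.cos(p)-(z-.003)*np.sin(p);h=.161+x*np.sin(p)+(z-.003)*np.cos(p)
        out.append(np.r_[ball(th)+r*np.array([np.cos(phi),np.sin(phi)]),h])
    return np.array(out)
b=(.3399,-2.8001,.17)
P=proj(s,bar(*b,[.150,.113,.075],.006)); print('pred',P.round(1)); print('meas',[np.round(d(*q),1) for q in[(246,237),(246,284),(246,333)]])
print('ball now',atz(s,*d(246,433),.166),'pred',ball(.3399), 'ball start pred', ball(.0087))
print('pred0',proj(s0,bar(.0087,-2.9077,0,[.150,.113,.075,0],.006)).round(1)); e=lambda u,v:((u+.5)/4+180-.5,(v+.5)/4+140-.5)
print('meas0',[np.round(e(*q),1) for q in[(276,191),(270,236),(264,287),(252,386)]])
```

```text
pred [[246.9 195.4]
 [247.1 208.6]
 [247.2 222.5]]
meas [array([248. , 195.5]), array([248. , 208.5]), array([248. , 222.1])]
ball now [0.72049786 0.04757237 0.166     ] pred [0.72134036 0.04693174] ball start pred [0.6899244 0.0228852]
pred0 [[248.5 188.1]
 [247.1 199.7]
 [245.7 212. ]
 [242.7 237.3]]
meas0 [array([248.6, 187.4]), array([247.1, 198.6]), array([245.6, 211.4]), array([242.6, 236.1])]
```

Run:
```python
from plan import *
b=(.3399,-2.8001,.17)
for p in (.13,.09): print([x.round(3).tolist() for x in rel(b,(*b[:2],p))])
b=(.3399,-2.8001,.09)
for p in (.06,.03,0): print([x.round(3).tolist() for x in rel(b,(*b[:2],p))])
```

```text
[[-0.017, -0.006, -0.06], [0.027, -0.075, 0.0]]
[[-0.032, -0.011, -0.12], [0.054, -0.151, 0.0]]
[[-0.01, -0.003, -0.046], [0.02, -0.057, 0.0]]
[[-0.018, -0.006, -0.092], [0.04, -0.113, 0.0]]
[[-0.025, -0.009, -0.138], [0.06, -0.17, 0.0]]
```

>>> send_rows(deltas=[{"dp":[-0.016,-0.022,-0.03],"rotation":[0.013,-0.037,0]},{"dp":[-0.025,-0.023,-0.06],"rotation":[0.027,-0.075,0]},{"dp":[-0.033,-0.026,-0.09],"rotation":[0.04,-0.113,0]},{"dp":[-0.04,-0.028,-0.12],"rotation":[0.054,-0.151,0]},{"dp":[-0.04,-0.028,-0.12],"rotation":[0.054,-0.151,0]},{"dp":[-0.04,-0.028,-0.12],"rotation":[0.054,-0.151,0]}])

```text
clock: 6.2
position: [0.5476, -0.0142, 0.2058]
ee_rot: [-0.045, -0.169, 0.985, -0.008]
contact_force: [-0.4, -0.6, -1.4]
width: 0.0259
```

Run:
```python
from h import *
s=grab('scene','s5.png')
st=monitor.get_state();print(st['position'],st['ee_rot'],st['contact_force'],st['moment'],st['width'])
a=cv2.imread('pics/s5.png')[165:265,200:290];cv2.imwrite('pics/s5c.png',cv2.resize(a,None,fx=6,fy=6,interpolation=cv2.INTER_CUBIC))
b=(.3399,-2.8001,.09)
from plan import *
print(tcp(*b)); np.save('s5.npy',s,allow_pickle=True)
print('pin tip px',proj(s,[.580,-.0033,.170])*1)
```

```text
[ 0.54801395 -0.01408683  0.20594411] [-0.04470089 -0.16934616  0.98451321 -0.00757933] [-0.50767381  0.05517264 -0.69528656] [-0.0189575   0.01752819  0.05791108] 0.025741702365955094
[ 0.55001513 -0.01396019  0.20451826]
pin tip px [[247.08266699 198.50285494]]
```

View pics/s5c.png

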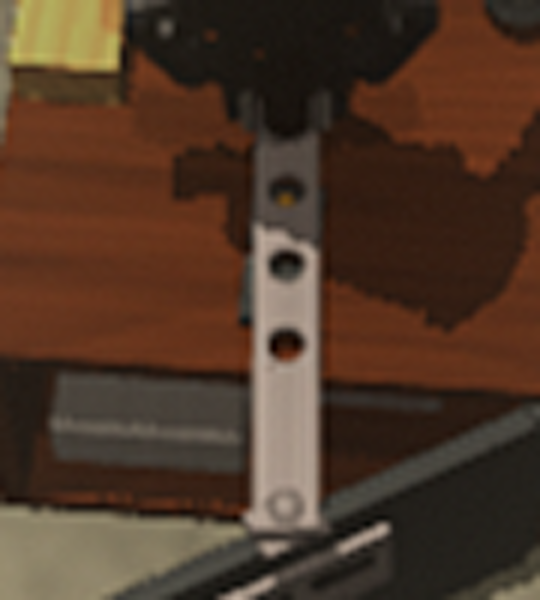

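The brass pin shows in the knob-end hole, about 9 crop px below the hole's centre. That is the parallax expected for the remaining height, so the hole is centred. Lowering.

>>> send_rows(deltas=[{"dp":[-0.005,-0.002,-0.023],"rotation":[0.01,-0.028,0]},{"dp":[-0.01,-0.003,-0.046],"rotation":[0.02,-0.057,0]},{"dp":[-0.014,-0.005,-0.069],"rotation":[0.03,-0.085,0]},{"dp":[-0.018,-0.006,-0.092],"rotation":[0.04,-0.113,0]},{"dp":[-0.018,-0.006,-0.092],"rotation":[0.04,-0.113,0]}])

```text
clock: 6.67
position: [0.5452, -0.0148, 0.1941]
ee_rot: [-0.015, -0.169, 0.985, -0.002]
contact_force: [-0.4, -0.8, -0.9]
width: 0.0257
```

Run:
```python
from h import *
s=grab('scene','s6.png')
st=monitor.get_state();print(st['position'],st['ee_rot'],st['contact_force'],st['moment'],st['width'])
a=cv2.imread('pics/s6.png')[165:265,200:290];cv2.imwrite('pics/s6c.png',cv2.resize(a,None,fx=6,fy=6,interpolation=cv2.INTER_CUBIC))
```

```text
[ 0.54536223 -0.01490724  0.19435684] [-0.01520873 -0.16932164  0.98544053 -0.00241592] [-0.37616101 -0.69334274 -1.3026344 ] [-0.01359649  0.04089125  0.0191908 ] 0.02590376444165224
```

View pics/s6c.png

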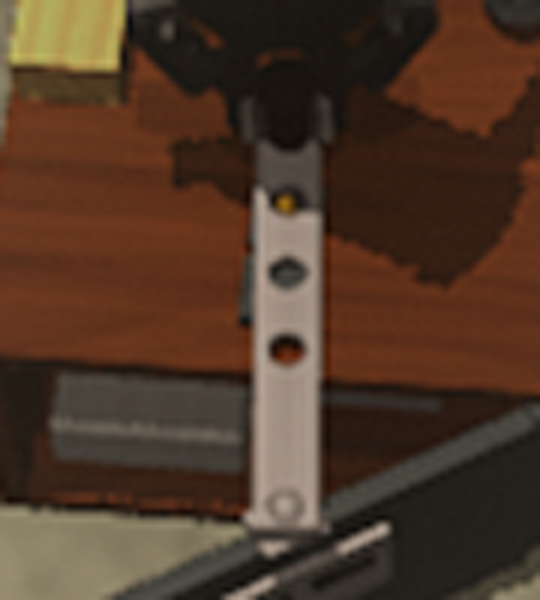

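>>> send_rows(deltas=[{"dp":[-0.002,-0.001,-0.015],"rotation":[0.007,-0.019,0]},{"dp":[-0.005,-0.002,-0.03],"rotation":[0.013,-0.038,0]},{"dp":[-0.007,-0.003,-0.042],"rotation":[0.02,-0.056,0]},{"dp":[-0.007,-0.003,-0.042],"rotation":[0.02,-0.056,0]},{"dp":[-0.007,-0.003,-0.042],"rotation":[0.02,-0.056,0]}])

```text
clock: 7.13
position: [0.5458, -0.0149, 0.1904]
ee_rot: [0.001, -0.169, 0.986, 0.0]
contact_force: [-1.5, 1.9, 3.8]
width: 0.0259
```

Run:
```python
from h import *
s=grab('scene','s7.png')
st=monitor.get_state();print(st['position'],st['ee_rot'],st['contact_force'],st['moment'],st['width'])
a=cv2.imread('pics/s7.png')[165:265,200:290];cv2.imwrite('pics/s7c.png',cv2.resize(a,None,fx=6,fy=6,interpolation=cv2.INTER_CUBIC))
```

```text
[ 0.54574533 -0.01486362  0.1903719 ] [ 6.97182774e-04 -1.69519198e-01  9.85526630e-01  1.29272736e-04] [-0.13405707  1.85683537  4.59207995] [0.22093647 0.12110694 0.05615229] 0.025535267738554763
```

View pics/s7c.png

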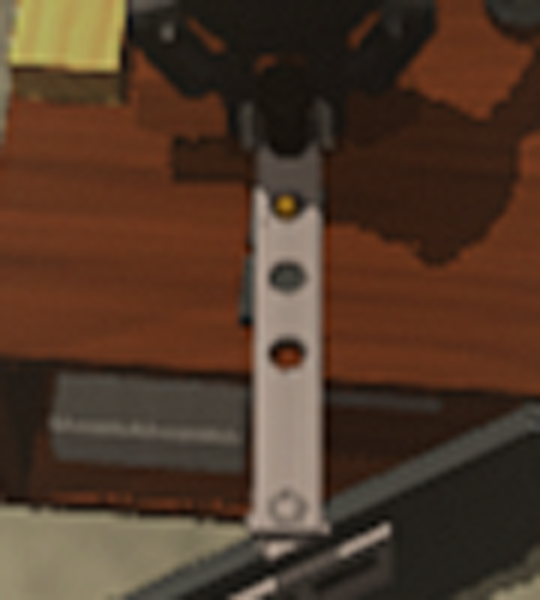

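The stay is flat on the plate with the pin proud in the last hole, under about 4 N of contact. Now I release.

>>> send_rows(deltas=[{"dp":[0,0,0],"rotation":[0,0,0]},{"dp":[0,0,0],"rotation":[0,0,0]},{"dp":[0,0,0],"rotation":[0,0,0]},{"dp":[0,0,0],"rotation":[0,0,0]},{"dp":[0,0,0],"rotation":[0,0,0]},{"dp":[0,0,0],"rotation":[0,0,0]}], fingers=-0.2)

```text
clock: 7.68
position: [0.5453, -0.0151, 0.1894]
ee_rot: [-0.0, -0.17, 0.986, 0.0]
contact_force: [-0.6, 0.6, -0.3]
width: 0.0511
```

>>> send_rows(deltas=[{"dp":[0,0,0.08],"rotation":[0,0,0]},{"dp":[0,0,0.2],"rotation":[0,0,0]},{"dp":[0,0,0.4],"rotation":[0,0,0]},{"dp":[0,0,0.65],"rotation":[0,0,0]},{"dp":[0,0,0.9],"rotation":[0,0,0]}])

```text
clock: 8.1
position: [0.545, -0.015, 0.2991]
ee_rot: [-0.0, -0.17, 0.986, 0.0]
contact_force: [1.0, -0.8, 0.1]
width: 0.0512
```

>>> send_rows(deltas=[{"dp":[-0.3,0.3,0.05],"rotation":[0,0,0]},{"dp":[-0.6,0.6,0.1],"rotation":[0,0,0]},{"dp":[-0.8,0.9,0.1],"rotation":[0,0,0]}])

```text
clock: 8.35
position: [0.461, 0.0768, 0.3107]
ee_rot: [0.001, -0.168, 0.986, -0.0]
contact_force: [0.4, -0.0, -0.7]
width: 0.0512
```

>>> send_rows(deltas=[{"dp":[-0.2,0.3,0],"rotation":[0,0,0]},{"dp":[-0.4,0.6,0],"rotation":[0,0,0]},{"dp":[-0.6,0.9,0],"rotation":[0,0,0]},{"dp":[-0.6,0.9,0],"rotation":[0,0,0]},{"dp":[-0.6,0.9,0],"rotation":[0,0,0]}])

```text
clock: 8.77
position: [0.3883, 0.1863, 0.3099]
ee_rot: [0.001, -0.172, 0.985, 0.0]
contact_force: [-0.0, -0.0, -0.3]
width: 0.0515
```

Run:
```python
from h import *
s=grab('scene','s8.png');t=grab('top','t8.png')
st=monitor.get_state();print(st['clock'],st['position'],st['contact_force'],st['width'])
a=cv2.imread('pics/s8.png')[140:290,180:310];cv2.imwrite('pics/s8c.png',cv2.resize(a,None,fx=4,fy=4,interpolation=cv2.INTER_CUBIC))
C=cloud(t)
c=lambda P:np.round(proj(t,P)[0]).astype(int)
for P in ([.57,-.007,.164],[.66,.025,.164],[.56,-.01,.164],[.547,-.015,.207]):
    u,v=c(P);print(P,C[v,u].round(4))
```

```text
8.8667 [0.39020474 0.18438571 0.30947734] [-0.2160317  -0.09757288  0.32796693] 0.05128331842844876
[0.57, -0.007, 0.164] [ 0.569  -0.0074  0.1645]
[0.66, 0.025, 0.164] [0.6615 0.0259 0.1613]
[0.56, -0.01, 0.164] [ 0.5603 -0.0095  0.1633]
[0.547, -0.015, 0.207] [ 0.5479 -0.0158  0.206 ]
```

View pics/s8c.png

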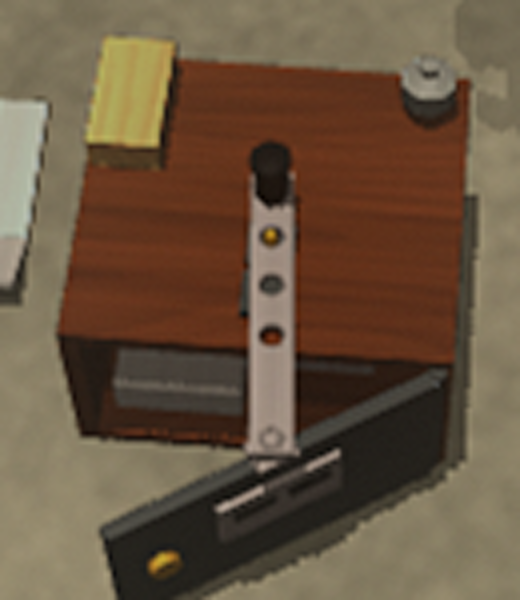

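View pics/t8.png

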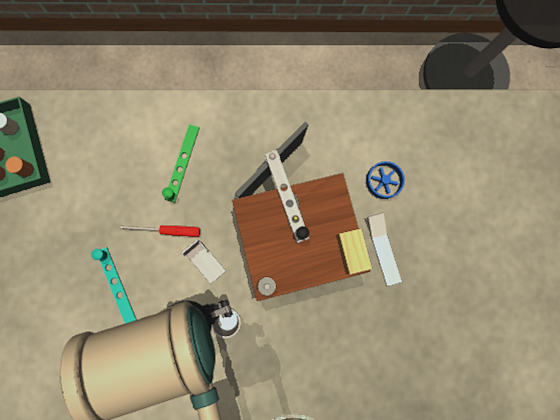

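The stay lies flat with its top at about 0.164 m along its length. The pin shows in the hole nearest the knob, at scene crop (270,236). The door is open wider, the block and bob are unmoved, and the gripper is clear. Handing in.

```bash
python3 -c "
from rig import manip
print(manip.sign_off())"
```

```text
the job is handed in; nothing more can be done
None
```

I gripped the stay by its knob, lifted it off the pin (which was in the middle, 113 mm hole) and swung the door about 0.33 rad wider. I then lowered the hole nearest the knob over the pin, let go and handed the job in at about 8.9 s.

**Last checks:**
- **Stay:** it lies flat. Depth readings along the bar's top are 161–165 mm and the knob top is at 206 mm; 164 and 207 mm are expected. The brass pin stands in the 150 mm hole.
- **Robot:** the gripper is open and clear, with contact force near zero. The highest force I saw was about 7 N, while gripping.
- **Other things:** the bystanders look unmoved in both cameras. The gripper hid the cup partly in the last top view, but nothing came near it.

**Disagreement:** before lowering, the stay looked about 2 mm off in y and 1–2 mm off in x from my model. I shifted it by 2 mm and 1 mm, and the pin then sat centred in the hole.

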